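Clamp the lid of a clip-top jar with its wire bail

ROBOT

A 6-joint arm with a two-finger parallel gripper is mounted at the origin on a cart in front of the work surface, level with it; the furniture and walls round the work are solid. World frame = base frame: x ahead of the robot, y to its left, z up, the work surface at z = 0. Lengths are in m, angles in degrees, forces in N, time in s.
With the tool pointing down it reaches from about 0.35 to 0.875 m from the base axis. Payload 4.2 kg.
Tool frame: the origin (TCP) lies at the very end of the fingers, on their centre line; the grasp point (between the pads) lies 19 mm behind it; z points along the fingers, y is the line along which they close (so a half turn about z gives the same grasp; the last joint's range is limited). The gripper opens to 87 mm and grips with 3 to 60 N. Pads are 19 mm wide; open, the fingers measure 117 mm over their backs; the gripper's body (75 mm by 190 mm) begins 51 mm behind the grasp point.
Start: joints at [-54.053, 22.042, 0.453, 0, -68.411, -14.817], TCP at [0.225, -0.583, 0.223] pointing down, gripper open.
Joint ranges: [-179.83, 179.83], [-69.29, 118.12], [-61.27, 80.66], [-181.25, 117.63], [-171.15, -9.14], [-177.46, 177.46]. Speed limits (degrees/s): [159.86, 159.86, 180, 180, 180, 180].

INTERFACE

Orientations are given as a 3x3 rotation matrix whose columns are the frame's x, y, z axes.
In Python, from station import sense, cams, r gives the robot as it stands. The module is installed in compiled form; this text tells all that it offers.
- The arm moves only by the tool step_arm, never from a script. Its argument "targets" is text: rows parted by semicolons, each of 4 numbers parted by spaces: the shift along the tool's x, y, z in cm, then the turn about the tool's z in degrees. In form: x y z turn; .... A call has 1 to 12 rows; each row shifts and turns the commanded pose from where the row before left it, along the tool's axes as they then stand; what a row does not reach is not made up. A row lasts 1/12 s, in which the tool goes at most 41.7 mm and 7.16 degrees, less where a joint would pass 70% of its speed; a pose out of reach is approached as far as the arm can. A call with a gripper value outside its range is refused whole. "claw" is the finger opening in cm, from 0 to 8.7, set as the call begins (left out, the last holds). The fingers move at their own pace and stop on an object; the grip force is fixed at half the most. Time passes only in rows, so rows that do not move let the fingers close. It gives the time, the measured TCP pose, the force, the opening and the grip force at its end, in the units of the state.
- sense(): the state, without advancing time (a new reading comes with each control period).
- cams.capture(name): name is "scene" or "top"; returns a dict with "frame" (384x512x3 uint8, blue, green, red), "vertical_fov" (degrees; the focal length in pixels is half the picture's height over the tangent of half this angle, whatever the lens; pixels are square), "cx", "cy" (the principal point, pixels), "dist_coeffs" ([k1, k2, p1, p2, k3] as OpenCV has them; the pictures are not rectified), "eye" and "rotation" of the camera in the world. Camera axes: x right, y down, z forward; pixel columns grow to the right and rows downward; lengths in m; the calibration is good to about 2 mm. A picture is of the moment at which its call begins. There is no depth.
- r.finish_job(): hands the job in; it is judged then, once.
The state is a dict: "time_s": time; "joints": joint angles; "joint_velocities": joint speeds; "effort": joint torques, N m; "tcp_pos": TCP position; "ee_rot": TCP orientation; "wrist_force": force on the tool from outside, world axes, zero at the start; "moment": the same for the moment, N m; "gripper_width": opening from 0.0 (shut) to 1.0 (fully open); "gripper_force": force on a finger pad.
Only numpy, scipy, OpenCV 4.12 (cv2) and the standard library are available. Lean on these libraries where they do the work, as an engineer would, in place of code of your own. Each camera call takes 0.05 s, during which the arm holds its last target. There are 200 camera calls.

TASK

The spare magnetic wheels are back in their clip-top jar and the lid has been set on. Seal it against swarf: swing the wire bail forward over the lid so that its bar stands in the saddle on the lid's knob, then press the lever at the front fully down until it has gone over centre and holds the lid clamped on its gasket. Let go, and leave the other things on the bench where they are.

Things in the scene. Friction and masses are not known exactly. Their poses are not given: they have to be found in the camera images.
- jar: Round clear glass jar, 94 mm across, rim 120 mm above the bench, steel band, black wheels inside; its rubber suction foot (102 mm) holds it firmly to the bench. Origin: on the bench under its centre. z up; the front (lever's side) faces its -x; its y runs along the clasp's pivots. The lever turns about the jar's y through (0, 0, 94) mm.
- lid: Loose steel lid, 94 mm across, 0.18 kg, on the jar's orange gasket (springy ring, 8 N per mm). Origin: centre of its sealing face, 124 mm above the bench until squeezed; axes as the jar's. Flange 5 mm thick, knob in the middle 27 mm wide, on it a dark saddle 22 mm wide in y with a groove along y: 2 mm lip at the rear, horn in front, up to z = 54 mm, that stops the bail.
- lid_saddle (a point): Where the middle of the bail's bar lies when it sits in the groove of the lid's saddle: at (-12, 0, 40) mm in the lid's frame.
- lever (a joint): U of 5 mm steel wire in front of the jar. 0 rad = home (down on its stop), grows to 1.40 as raised. Stiff (0.08 N m): stays where left. It carries the bail's pivots on 20 mm cranks: raised, the bail is slack; going down it draws the bail down, squeezes the gasket most (about 3 mm) at about 0.28 rad, then goes over centre and stays home. Takes about 2 N at its bar.
- lever_bar (a point): Middle of the lever's front bar, 100 mm from its pivots: black sleeve 10 mm thick, 64 mm long, along the jar's y. In the jar's frame at (-91, 0, 52) mm when home, about (-57, 0, 175) mm when raised; between the two it swings out to 100 mm in front of the jar's axis.
- bail_axis (a point): Middle of the line (along the jar's y) about which the bail swings; it rides on the lever's cranks, and stands still while the lever does.
- bail (a joint): Angle of the bail relative to the lever: 0 rad where it lies with lid clamped; grows as the bail swings to the rear. Its angle to the jar is this plus the lever's value: about 0.24 rad when it stands upright, more when it leans to the rear. A little stiff (0.035 N m): it stays where it is left. Light, 0.04 kg.
- bail_mid (a point): Middle of the bar of the bail, a hoop of 5 mm steel wire 121 mm wide; the bar, along the jar's y, is 88 mm from bail_axis. A red sleeve 10 mm thick lies 16 to 42 mm to each side; it can be pinched, with 10 mm free below it at the start, 25 mm over the saddle. The bail starts leaning to the rear; with the lever raised, its bar passes about 3 mm over the saddle's rear lip and stops at the horn.
- grease_pot: Bystander: grease pot with red lid, 54 mm across, 36 mm high; origin under its centre.
- torch: Bystander: black pen torch lying, 105 x 25 mm; origin under its middle.
- hex_key: Bystander: black L-shaped hex key, 92 x 32 x 6 mm; origin under its middle.
- pliers: Bystander: pliers with orange grips, 148 x 64 x 16 mm; origin under the middle.
- caliper: Bystander: slide caliper, 234 x 65 x 16 mm; origin under the middle.
- driver_hex: Bystander: black screwdriver, 175 x 26 mm; origin under the middle.
- probe_head: Bystander: small white wheeled probe holder, 57 x 48 x 49 mm; origin under the middle.
Not all that is in view belongs to the job. What is shaped like the lid but purple is not meant.

How it is judged:
By the outcome, as a careful person would: the job done as asked, in the order asked, and still so for the second after the job is handed in, with the robot touching nothing.
It also fails if it takes over 43 s, if anything falls off the work surface, if the arm or the gripper's body presses on something with over 40 N, if the wrist force passes 120 N, or if a joint passes its speed limit or range.

## Working session

There is one attempt and no reset: what is moved stays moved. The work goes in short steps, Python scripts to look and compute and a tool call to move; the robot and the scene stay as the last step left them, time stands still between calls to the robot, and variables do not carry over. Pictures are saved under pics/ and viewed, at most 10 in all, crops included, and the job is handed in when it is done.

Besides the shell and the picture viewer there is one more tool, called after "Call:" as a command line: name --argument value ..., lists and objects as JSON in quotes. step_arm: Moves the arm, as the interface text tells. Its arguments: {"type":"object","properties":{"targets":{"type":"string"},"claw":{"type":"number"}},"required":["targets"]}

```bash
mkdir -p pics
cat > h.py <<'E'
import numpy as np, cv2
from station import sense, cams, r
def cap(n):
    c=cams.capture(n); H=c["frame"].shape[0]
    f=H/2/np.tan(np.radians(c["vertical_fov"])/2)
    c["K"]=np.array([[f,0,c["cx"]],[0,f,c["cy"]],[0,0,1.]]); c["R"]=np.array(c["rotation"]); c["e"]=np.array(c["eye"]); c["d"]=np.array(c["dist_coeffs"],float)
    return c
def ray(c,uv):
    p=cv2.undistortPoints(np.array([[uv]],float),c["K"],c["d"])[0,0]
    v=c["R"]@[p[0],p[1],1]; return v/np.linalg.norm(v)
def onz(c,uv,z):
    v=ray(c,uv); return c["e"]+v*(z-c["e"][2])/v[2]
def proj(c,P):
    rv=cv2.Rodrigues(c["R"].T)[0]; t=-c["R"].T@c["e"]
    return cv2.projectPoints(np.array(P,float).reshape(-1,3),rv,t,c["K"],c["d"])[0][:,0]
def tri(c1,u1,c2,u2):
    a,b=ray(c1,u1),ray(c2,u2); A=np.array([a,-b]).T
    s=np.linalg.lstsq(A,c2["e"]-c1["e"],rcond=None)[0]
    p,q=c1["e"]+a*s[0],c2["e"]+b*s[1]; return (p+q)/2,np.linalg.norm(p-q)
E
python3 - <<'E'
from h import *
a=cap("scene");b=cap("top")
for n,c in(("scene",a),("top",b)):
    cv2.imwrite(f"pics/{n}0.png",c["frame"]);print(n,c["e"].round(3),c["R"].round(2).tolist(),c["K"][0,0],c["d"])
print(sense())
E
```

```text
scene [0.013 0.773 0.811] [[-0.82, -0.34, 0.47], [-0.58, 0.45, -0.68], [0.02, -0.83, -0.56]] 446.43463980749226 [-0.13026678  0.          0.          0.          0.        ]
top [ 0.367 -0.054  1.215] [[0.0, -0.98, 0.19], [-1.0, -0.0, -0.0], [0.0, -0.19, -0.98]] 379.5562517340893 [0.04340407 0.         0.         0.         0.        ]
{'time_s': 0.1, 'joints': array([-5.40531464e+01,  2.20889548e+01,  3.87764920e-01, -2.28877040e-02,
       -6.84113609e+01, -1.48155629e+01]), 'joint_velocities': array([-0.02136047, -0.08519363,  0.26770708,  0.09480518, -0.00099452,
        0.04501044]), 'effort': array([-9.69795037e-04, -3.91688061e+01,  1.87934500e+01,  4.23198760e+00,
        1.34460814e-02, -5.85843395e-05]), 'tcp_pos': array([ 0.22512133, -0.58247983,  0.22154897]), 'ee_rot': array([[-9.32809839e-01, -3.60367975e-01, -8.52437281e-04],
       [-3.60368954e-01,  9.32808097e-01,  1.80831557e-03],
       [ 1.43501379e-04,  1.99400649e-03, -9.99998002e-01]]), 'wrist_force': array([ 0.82296935,  0.60847718, -0.0215156 ]), 'moment': array([-0.01787425,  0.02204227, -0.07357052]), 'gripper_force': 0.0, 'gripper_width': 0.9971481539252931}
```

View pics/scene0.png

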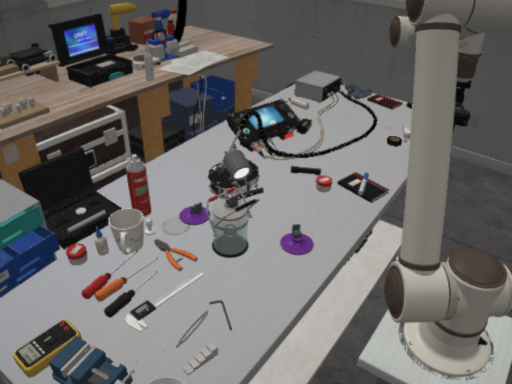

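View pics/top0.png

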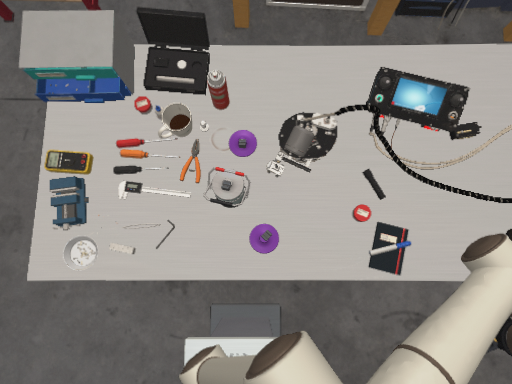

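The jar (with steel lid) is at scene (230,230) and top (228,186). The look-alikes are purple lids: scene (195,214), (297,243); top (242,143), (264,238). I choose the steel-lidded one and check it in a close crop.

Run:
```python
import cv2,numpy as np
a=cv2.imread("pics/scene0.png")[160:265,185:285];b=cv2.imread("pics/top0.png")[155:220,190:265]
a=cv2.resize(a,None,fx=4,fy=4,interpolation=cv2.INTER_CUBIC)[:,:400];b=cv2.resize(b,(400,347),interpolation=cv2.INTER_CUBIC)
o=np.zeros((420,800,3),np.uint8);o[:420,:400]=a[:420];o[:347,400:]=b;cv2.imwrite("pics/crop0.png",o)
```

```text
(no output)
```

View pics/crop0.png

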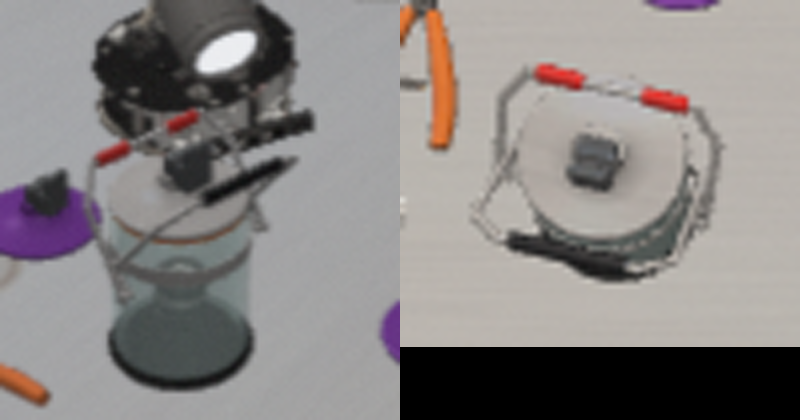

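The crop shows the right jar: steel lid with a dark saddle, red bail sleeves to the rear (scene ~(213,198),(231,190); top ~(219,169),(240,173)), and the black lever bar raised on the robot's side (scene ~(246,205), top ~(228,203)). Now I measure.

Run:
```python
from h import *
a=cap("scene");b=cap("top")
def blobs(c,x0,x1,y0,y1):
    hsv=cv2.cvtColor(c["frame"],cv2.COLOR_BGR2HSV)
    m=(((hsv[...,0]<8)|(hsv[...,0]>172))&(hsv[...,1]>150)&(hsv[...,2]>70)).astype(np.uint8)
    k=np.zeros_like(m);k[y0:y1,x0:x1]=m[y0:y1,x0:x1]
    n,_,s,ce=cv2.connectedComponentsWithStats(k);return [(ce[i],s[i,4]) for i in range(1,n) if s[i,4]>3]
A=blobs(a,200,250,180,210);B=blobs(b,205,260,160,185);print(A,B)
for p,_ in A:
    for q,_ in B: print(p.round(1),q.round(1),*[np.round(x,4) for x in tri(a,p,b,q)])
# black bar in both
for c,(x0,x1,y0,y1) in((a,(233,263,195,214)),(b,(208,240,197,210))):
    g=c["frame"].max(2)[y0:y1,x0:x1]; m=(g<55).astype(np.uint8)
    n,_,s,ce=cv2.connectedComponentsWithStats(m)
    for i in range(1,n):
        if s[i,4]>8:
            ys,xs=np.nonzero(_==i); pts=np.c_[xs+x0,ys+y0].astype(np.float32); print("bar",ce[i]+[x0,y0],s[i],cv2.minAreaRect(pts))
# lid in top: orange/steel edge; jar base
P=onz(b,(190+592/5.333,155+162/5.333),0.168);print("saddle~",P)
```

```text
[(array([230.10526316, 190.        ]), np.int32(19)), (array([213.125, 197.875]), np.int32(16))] [(array([219.53846154, 168.88461538]), np.int32(26)), (array([239.52, 173.44]), np.int32(25))]
[230.1 190. ] [219.5 168.9] [0.6089 0.0386 0.1924] 0.0356
[230.1 190. ] [239.5 173.4] [ 0.6217 -0.0064  0.1568] 0.0016
[213.1 197.9] [219.5 168.9] [0.634  0.0505 0.1579] 0.0
[213.1 197.9] [239.5 173.4] [0.6472 0.0053 0.1219] 0.0404
bar [234.55263158 201.31578947] [ 0  2  5 10 38] ((235.0, 201.5), (4.0, 9.0), 0.0)
bar [244.78688525 205.14754098] [ 3  5 20 11 61] ((245.20001220703125, 204.9000244140625), (2.683281421661377, 21.0190372467041), 63.43495178222656)
bar [222.40677966 202.93220339] [ 3  2 23  8 59] ((222.09230041503906, 202.6615447998047), (22.803504943847656, 4.385289669036865), 15.255120277404785)
saddle~ [ 0.58418173 -0.18094788  0.168     ]
```

```bash
python3 - <<'E'
from h import *
a=cap("scene");b=cap("top")
print(tri(a,(244.8,205.1),b,(222.4,202.9)))
print("saddle",onz(b,(226,185.4),.168))
y=np.array([.0123,.0569,0]);y/=np.linalg.norm(y);x=np.array([y[1],-y[0],0]);print(x,y,np.degrees(np.arctan2(x[1],x[0])))
# scene: dark base (foot) ellipse bottom; top: lid disc by brightness
# lid disc: orange gasket pixels, and saddle blob
g=b["frame"].max(2);m=np.zeros_like(g);m[176:194,216:240]=(g[176:194,216:240]<110)
ys,xs=np.nonzero(m);print("saddle blob",xs.mean(),ys.mean(),len(xs),onz(b,(xs.mean(),ys.mean()),.172))
s=np.array([.5,0,0])
for jc in [onz(b,(xs.mean(),ys.mean()),.172)*[1,1,0]+x*.010]:
    print("jar",jc)
    for n,P in dict(lever=(-.057,0,.175),sad=(-.012,0,.164),foot_f=(-.051,0,0),foot_r=(.051,0,0),foot_l=(0,.051,0),foot_rr=(0,-.051,0)).items():
        W=jc+x*P[0]+y*P[1]+np.array([0,0,P[2]]);print(n,W.round(4),proj(a,W).round(1),proj(b,W).round(1))
E
python3 - <<'E'
import cv2,numpy as np
E
```

```text
(array([0.53614613, 0.04083842, 0.1704387 ]), np.float64(0.006301450522006858))
saddle [0.583609   0.03036531 0.168     ]
[ 0.97742375 -0.21128844  0.        ] [0.21128844 0.97742375 0.        ] -12.19786874646352
saddle blob 226.17105263157896 185.44736842105263 76 [0.58264713 0.0295601  0.172     ]
jar [0.59242136 0.02744722 0.        ]
lever [0.5367 0.0395 0.175 ] [[246.2 203.6]] [[222.2 201.4]]
sad [0.5807 0.03   0.164 ] [[234.4 199.4]] [[226.2 186.7]]
foot_f [0.5426 0.0382 0.    ] [[244.  255.5]] [[227.4 208.4]]
foot_r [0.6423 0.0167 0.    ] [[220.2 237.3]] [[234.4 178.3]]
foot_l [0.6032 0.0773 0.    ] [[217.4 254.3]] [[215.7 189.9]]
foot_rr [ 0.5816 -0.0224  0.    ] [[245.5 238.5]] [[246.2 196.5]]
```

Call:
step_arm --targets "0 0 -1.2 4.75;0 0 -1.2 4.75;0 0 -1.2 4.75;0 0 -1.2 4.75;0 0 -1.2 4.75;0 0 -1.2 4.75;0 0 -1.2 4.75" --claw 0

```text
time_s: 0.88
tcp_pos: [0.2253, -0.5828, 0.307]
ee_rot: [[-0.977, 0.214, -0.0], [0.214, 0.977, 0.0], [0.0, 0.0, -1.0]]
wrist_force: [-0.1, 0.2, -0.2]
gripper_width: 0.554
gripper_force: 0.0
```

```bash
cat >> h.py <<'E'
JX=np.array([.9774,-.2113,0]);JY=np.array([.2113,.9774,0]);JC=np.array([.593,.028,0])
def J2W(p): return JC+JX*p[0]*1e-3+JY*p[1]*1e-3+np.array([0,0,p[2]*1e-3])
def W2J(w): d=np.array(w)-JC; return np.array([d@JX,d@JY,d[2]])*1e3
def go(p): # p jar mm -> tool shift cm
    s=sense(); R=s["ee_rot"]; print("t",s["time_s"],"at jar",W2J(s["tcp_pos"]).round(1),"F",s["wrist_force"].round(1)); d=R.T@(J2W(p)-s["tcp_pos"])*100
    print("shift",d.round(2),"toolx",R[:,0].round(3),"yaw err",np.degrees(np.arctan2(-R[:,0]@JY,-R[:,0]@JX)).round(2))
E
python3 -c "
from h import *
go((68,30,300))"
```

```text
t 0.8833 at jar [-230.4 -674.7  307. ] F [-0.1  0.2 -0.2]
shift [-29.64  70.56   0.72] toolx [-0.977  0.214  0.   ] yaw err -0.16
```

Call:
step_arm --targets "-1.2 2.9 0 0;-1.2 2.9 0 0;-1.2 2.9 0 0;-1.2 2.9 0 0;-1.2 2.9 0 0;-1.2 2.9 0 0;-1.2 2.9 0 0;-1.2 2.9 0 0;-1.2 2.9 0 0;-1.2 2.9 0 0;-1.2 2.9 0 0;-1.2 2.9 0 0"

```text
time_s: 1.88
tcp_pos: [0.4397, -0.2715, 0.3068]
ee_rot: [[-0.978, 0.21, 0.0], [0.21, 0.978, -0.0], [-0.0, 0.0, -1.0]]
wrist_force: [0.6, 0.0, -0.3]
gripper_width: 0.004
gripper_force: 0.0
```

Call:
step_arm --targets "-1.25 3 0 0;-1.25 3 0 0;-1.25 3 0 0;-1.25 3 0 0;-1.25 3 0 0;-1.25 3 0 0;-1.25 3 0 0;-1.25 3 0 0;-1.25 3 0 0;-1.25 3 0 0;-1.25 3 0 0;0 0 0 0"

```text
time_s: 2.88
tcp_pos: [0.6453, 0.0252, 0.3046]
ee_rot: [[-0.979, 0.206, -0.001], [0.206, 0.979, 0.001], [0.001, 0.0, -1.0]]
wrist_force: [0.1, -0.6, -0.2]
gripper_width: 0.006
gripper_force: 0.0
```

```bash
python3 -c "
from h import *
go((68,30,146))"
```

```text
t 2.8833 at jar [ 51.7   8.3 304.6] F [ 0.1 -0.6 -0.2]
shift [-1.66  2.15 15.86] toolx [-0.979  0.206  0.001] yaw err 0.31
```

Call:
step_arm --targets "-0.8 1 0 0;-0.9 1.1 0 0;0 0 2.5 0;0 0 2.5 0;0 0 2.5 0;0 0 2.5 0;0 0 2.5 0;0 0 0 0;0 0 0 0"

```text
time_s: 3.63
tcp_pos: [0.6633, 0.0373, 0.1805]
ee_rot: [[-0.978, 0.21, -0.003], [0.21, 0.978, -0.001], [0.003, -0.002, -1.0]]
wrist_force: [0.2, 0.0, 1.5]
gripper_width: 0.007
gripper_force: 0.0
```

```bash
cat >> h.py <<'E'
def look(n):
    a=cap("scene")["frame"][150:260,185:285];b=cap("top")["frame"][150:225,185:265]
    a=cv2.resize(a,(400,440),interpolation=cv2.INTER_CUBIC);b=cv2.resize(b,(400,375),interpolation=cv2.INTER_CUBIC)
    o=np.zeros((440,800,3),np.uint8);o[:,:400]=a;o[:375,400:]=b;cv2.imwrite(f"pics/{n}.png",o)
E
python3 -c "
from h import *
go((68,30,146));look('c1')"
```

```text
t 3.6333 at jar [ 66.7  23.9 180.5] F [0.2 0.  1.5]
shift [-0.14  0.62  3.45] toolx [-0.978  0.21   0.003] yaw err 0.08
```

View pics/c1.png

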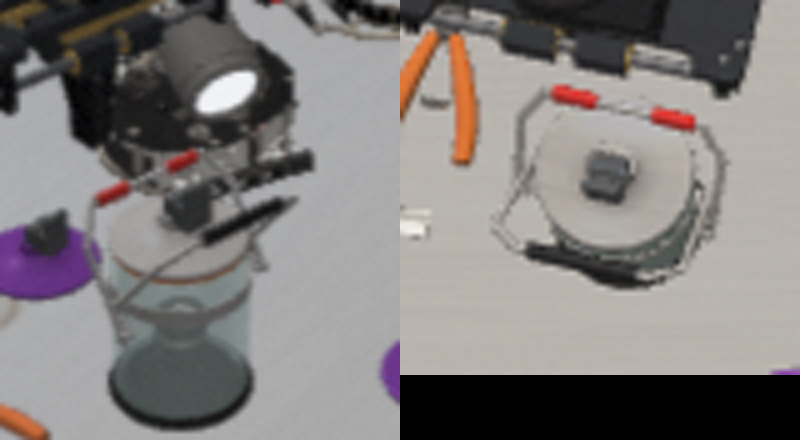

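Left crop: the finger tip (~(87,140) crop) stands behind the left red sleeve (~(112,193) crop), the bail is untouched, and the lever is raised. I lower it and push forward.

Call:
step_arm --targets "0 0.6 1 0;0 0 1.2 0;0 0 1 0;0 0 0 0;0.5 0 0 0;0.5 0 0 0;0.5 0 0 0;0.5 0 -0.1 0;0 0 0 0"

```text
time_s: 4.48
tcp_pos: [0.6452, 0.0482, 0.1519]
ee_rot: [[-0.978, 0.209, 0.002], [0.209, 0.978, 0.001], [-0.001, 0.001, -1.0]]
wrist_force: [-1.1, 0.1, 0.5]
gripper_width: 0.004
gripper_force: 0.0
```

```bash
python3 -c "
from h import *
go((8,30,150))"
```

```text
t 4.4833 at jar [ 46.7  30.8 151.9] F [-1.1  0.1  0.5]
shift [ 3.87 -0.07  0.18] toolx [-0.978  0.209 -0.001] yaw err 0.11
```

Call:
step_arm --targets "0.5 0 0 0;0.5 0 0 0;0.5 0 -0.1 0;0.5 0 -0.1 0;0.5 0 -0.1 0;0.5 0 0 0;0.4 0 0 0;0.3 0 0 0;0 0 0 0"

```text
time_s: 5.23
tcp_pos: [0.6086, 0.0557, 0.1535]
ee_rot: [[-0.978, 0.21, -0.001], [0.21, 0.978, -0.0], [0.001, -0.0, -1.0]]
wrist_force: [-0.1, 0.3, -0.0]
gripper_width: 0.004
gripper_force: 0.0
```

Call:
step_arm --targets "0.2 0 0 0;0.2 0 0 0;0.1 0 0 0;0 0 0 0"

```text
time_s: 5.57
tcp_pos: [0.605, 0.0567, 0.1537]
ee_rot: [[-0.978, 0.21, 0.001], [0.21, 0.978, 0.0], [-0.001, 0.0, -1.0]]
wrist_force: [2.5, -1.1, -0.3]
gripper_width: 0.005
gripper_force: 1.1
```

```bash
python3 -c "
from h import *
go((2,30,154));look('c2')"
```

```text
t 5.5667 at jar [  5.7  30.5 153.7] F [ 2.5 -1.1 -0.3]
shift [ 0.37 -0.05 -0.03] toolx [-0.978  0.21  -0.001] yaw err 0.08
```

View pics/c2.png

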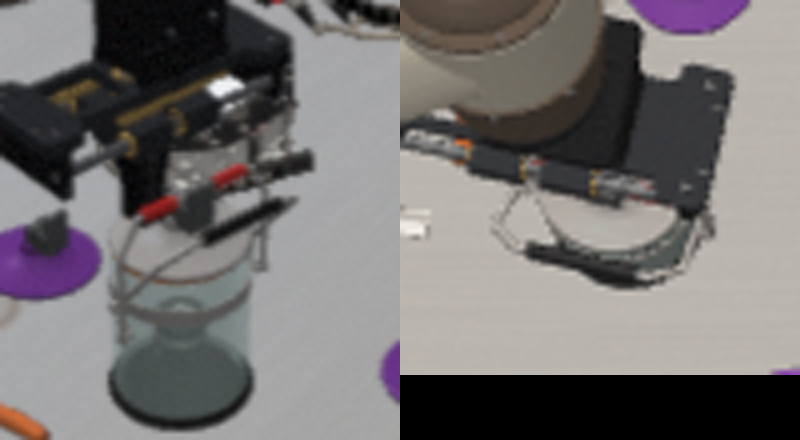

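The bail now stands upright at the saddle (red sleeves at crop (158,209) and (230,178)). The force is rising, so I push a little further to be sure it is at the horn.

Call:
step_arm --targets "0.15 0 0 0;0 0 0 0;0 0 0 0"

```text
time_s: 5.92
tcp_pos: [0.6033, 0.057, 0.1537]
ee_rot: [[-0.978, 0.21, 0.001], [0.21, 0.978, 0.0], [-0.001, 0.0, -1.0]]
wrist_force: [2.5, -0.7, 0.6]
gripper_width: 0.005
gripper_force: 1.4
```

Call:
step_arm --targets "0.15 0 0 0;0 0 0 0;0 0 0 0"

```text
time_s: 6.17
tcp_pos: [0.6016, 0.0574, 0.1537]
ee_rot: [[-0.978, 0.21, 0.0], [0.21, 0.978, 0.0], [-0.0, 0.0, -1.0]]
wrist_force: [1.9, -1.6, 0.4]
gripper_width: 0.005
gripper_force: 1.3
```

Call:
step_arm --targets "-1 0 0 0;-1 0 -1 0;-1 0 -3 0;0 0 -4 0;0 0 -3 0;-2 2 0 0;-3 3 0 0;-3 3 0 0;-3 3 0 0;0 0 0 0"

```text
time_s: 7.0
tcp_pos: [0.7636, 0.1383, 0.2541]
ee_rot: [[-0.978, 0.208, -0.009], [0.208, 0.978, -0.002], [0.008, -0.003, -1.0]]
wrist_force: [-1.6, 0.0, -5.0]
gripper_width: 0.0
gripper_force: 0.0
```

```bash
python3 -c "
from h import *
go((-36,0,190));look('c3')
a=cap('scene');b=cap('top')
for c,bx in((a,(205,260,175,215)),(b,(205,260,160,205))):
    x0,x1,y0,y1=bx;h=cv2.cvtColor(c['frame'],cv2.COLOR_BGR2HSV)[y0:y1,x0:x1];m=(((h[...,0]<8)|(h[...,0]>172))&(h[...,1]>150)&(h[...,2]>70)).astype(np.uint8)
    n,_,s,ce=cv2.connectedComponentsWithStats(m);print([(ce[i]+[x0,y0],s[i,4]) for i in range(1,n)])
"
```

```text
t 7.0 at jar [143.4 143.9 254.1] F [-1.6  0.  -5. ]
shift [ 17.94 -14.3    6.6 ] toolx [-0.978  0.208  0.008] yaw err 0.2
[(array([241.88, 193.44]), np.int32(25)), (array([224.7826087 , 201.30434783]), np.int32(23))]
[(array([215.14814815, 183.55555556]), np.int32(27)), (array([235., 188.]), np.int32(27))]
```

View pics/c3.png

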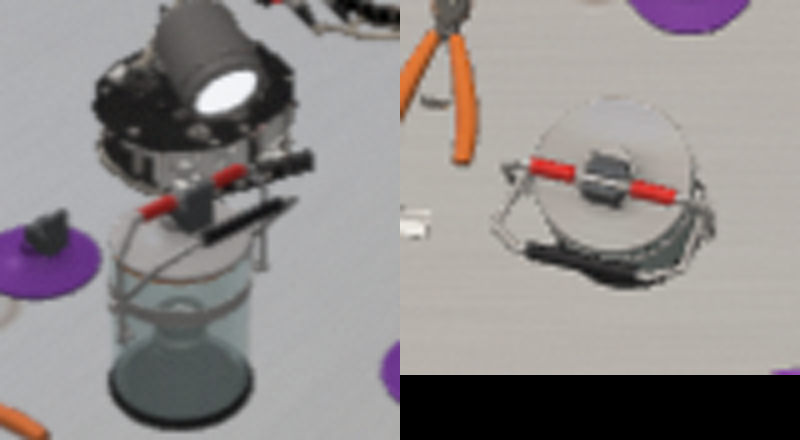

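```bash
python3 -c "
from h import *
o=cv2.imread('pics/top0.png').astype(np.float32);b=cap('top');n=b['frame'].astype(np.float32)
def ph(a,c,y0,y1,x0,x1):
    A,C=[cv2.cvtColor(i,cv2.COLOR_BGR2GRAY)[y0:y1,x0:x1] for i in(a,c)];return cv2.phaseCorrelate(A,C,cv2.createHanningWindow(A.shape[::-1],cv2.CV_32F))
print('saddle front',ph(o,n,183,199,218,236),'ref jar/lever',ph(o,n,196,212,208,244))
for x in (221,224,227,230):
  print(x,'old',o[184:202,x].mean(1).astype(int),'\n    new',n[184:202,x].mean(1).astype(int))
a=cap('scene')
for u,v in(((241.88,193.44),(235,188)),((224.78,201.3),(215.15,183.56))):
  p,e=tri(a,u,b,v);print(p,e,W2J(p))
"
```

```text
saddle front ((0.38992493730233946, 0.5279462560366515), 0.9925890028890636) ref jar/lever ((-0.00585199807612824, 0.11801974002019122), 0.9392828020370669)
221 old [147 146 115  95 118 156 162 169 175 175 176 176 174 178 133  94  88  53] 
    new [153 166 110  98  90 115 152 162 170 171 172 174 173 172 167 102  87  53]
224 old [ 76  89  97  96  56  55 129 155 167 175 176 178 177 176 179 110  86  50] 
    new [ 88 155 114  98  86  51  79 147 157 166 173 174 176 172 173 164  92  50]
227 old [ 86  78  78 100  88  52  77 148 159 170 176 176 177 174 175 133  72 109] 
    new [100  88 185  91  95  72  52  87 149 161 172 173 173 175 171 177 104 107]
230 old [ 87  80  78  95 121 128 143 151 162 173 174 173 175 175 175 126  90 125] 
    new [ 84  82 122 140  85 122 136 141 152 163 173 172 171 174 173 164  95 123]
[0.57563157 0.00477402 0.17075266] 4.992809852192331e-05 [-12.06825313 -26.37102256 170.75265748]
[0.58777986 0.06044374 0.17211491] 0.0003876305512258693 [-11.9575236   30.60749794 172.11491262]
```

```bash
python3 -c "
from h import *
go((-35,28,250))"
```

```text
t 7.3 at jar [139.9 138.  265.6] F [-0.2 -0.3 -0. ]
shift [ 17.51 -10.98   1.53] toolx [-0.978  0.21  -0.001] yaw err 0.05
```

Call:
step_arm --targets "2.9 -1.8 0 0;2.9 -1.8 0 0;2.9 -1.8 0 0;2.9 -1.8 0 0;2.9 -1.9 0 0;3 -1.9 0 0;0 0 0 0;0 0 1.5 0;0 0 0 0;0 0 0 0"

```text
time_s: 8.13
tcp_pos: [0.5646, 0.0628, 0.2497]
ee_rot: [[-0.978, 0.21, 0.001], [0.21, 0.978, 0.0], [-0.001, 0.001, -1.0]]
wrist_force: [0.2, 0.4, 0.5]
gripper_width: 0.002
gripper_force: 0.0
```

```bash
python3 -c "
from h import *
go((-35,28,163))"
```

```text
t 8.1333 at jar [-35.1  28.  249.7] F [0.2 0.4 0.5]
shift [-0.   -0.    8.67] toolx [-0.978  0.21  -0.001] yaw err 0.06
```

Call:
step_arm --targets "0 0 2.3 0;0 0 2.3 0;0 0 2.3 0;0 0 2.3 0;0 0 0 0;0.4 0 0 0;0.4 0 0 0;0.4 0 0.1 0;0.4 0 0.1 0;0.4 0 0 0;0 0 0 0;0 0 0 0"

```text
time_s: 9.13
tcp_pos: [0.5464, 0.0681, 0.1553]
ee_rot: [[-0.978, 0.21, 0.002], [0.21, 0.978, 0.001], [-0.002, 0.001, -1.0]]
wrist_force: [1.4, 0.6, -0.3]
gripper_width: 0.005
gripper_force: 1.4
```

```bash
python3 -c "
from h import *
go((-45,0,190))"
```

```text
t 9.1333 at jar [-54.1  29.4 155.3] F [ 1.4  0.6 -0.3]
shift [-0.91 -2.94 -3.47] toolx [-0.978  0.21  -0.002] yaw err 0.1
```

Call:
step_arm --targets "-0.5 0 0 0;-0.2 -0.9 0.3 0;0 -1 0.2 0;0 -1 0 0;-0.3 0 0 0;-0.2 0 0 0;0 0 0 0;0 0 0 0"

```text
time_s: 9.8
tcp_pos: [0.5518, 0.0367, 0.1496]
ee_rot: [[-0.978, 0.21, 0.0], [0.21, 0.978, 0.0], [-0.0, 0.0, -1.0]]
wrist_force: [-0.1, -0.2, -0.7]
gripper_width: 0.002
gripper_force: 0.0
```

Call:
step_arm --targets "-0.2 0 0 0;-0.1 0 0 0;0 0 0 0;0 0 0 0"

```text
time_s: 10.13
tcp_pos: [0.5546, 0.0363, 0.1495]
ee_rot: [[-0.978, 0.21, -0.0], [0.21, 0.978, 0.0], [0.0, -0.0, -1.0]]
wrist_force: [0.5, 0.6, -0.2]
gripper_width: 0.005
gripper_force: 0.0
```

```bash
cat > lid.py <<'E'
from h import *
o=cv2.imread('pics/top0.png').astype(np.float32);b=cap('top');n=b['frame'].astype(np.float32)
go((-45,0,190))
for x in (216,219,234,238):
  print(x,'old',o[188:202,x].mean(1).astype(int),'\n    new',n[188:202,x].mean(1).astype(int))
E
python3 lid.py; python3 -c "
from h import *
look('c4')"
```

```text
t 10.1833 at jar [-3.940e+01 -1.000e-01  1.495e+02] F [-0.3  0.1  0.5]
shift [ 0.56  0.01 -4.05] toolx [-0.978  0.21   0.   ] yaw err 0.09
216 old [166 168 169 170 173 170 154  99 106 112 102  66  57  49] 
    new [106 108 107 107 106 108 107  95  58  47  48  46  25  43]
219 old [162 164 170 171 174 174 175 174 171 119  97 103  47  58] 
    new [106 106 107 106 106 107 100  89  47  46  47  48  30  34]
234 old [158 162 166 169 169 171 172 172 172 169 105  86  91  93] 
    new [31 36 31 34 34 36 34 35 39 35 35 35 34 36]
238 old [171 170 170 173 170 169 169 140  80  87 130  88  83  85] 
    new [32 27 29 28 20 22 21 20 19 20 28 35 43 52]
```

View pics/c4.png

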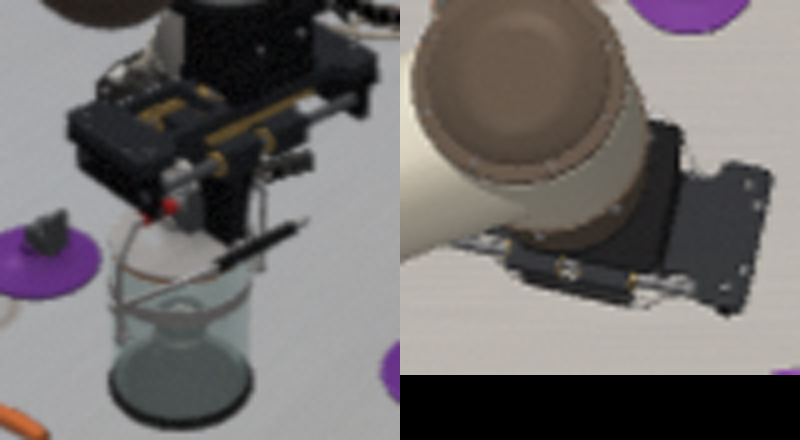

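The finger stands just in front of the horn (crop ~(230,215)), the lever bar has come a little forward, and the bail is still in the saddle. I nudge the lid back.

Call:
step_arm --targets "-0.2 0 0 0;-0.1 0 0 0;0 0 0 0"

```text
time_s: 10.53
tcp_pos: [0.5577, 0.0355, 0.1496]
ee_rot: [[-0.978, 0.21, 0.0], [0.21, 0.978, 0.0], [-0.0, 0.0, -1.0]]
wrist_force: [-0.5, -0.4, 1.3]
gripper_width: 0.008
gripper_force: 0.0
```

Call:
step_arm --targets "-0.2 0 0 0;0 0 0 0;0 0 0 0"

```text
time_s: 10.78
tcp_pos: [0.5595, 0.035, 0.1495]
ee_rot: [[-0.978, 0.21, -0.0], [0.21, 0.978, -0.0], [0.0, -0.0, -1.0]]
wrist_force: [-1.0, 0.4, 0.2]
gripper_width: 0.005
gripper_force: 0.0
```

Call:
step_arm --targets "-0.2 0 0 0;0 0 0 0;0 0 0 0"

```text
time_s: 11.03
tcp_pos: [0.5615, 0.0346, 0.1495]
ee_rot: [[-0.978, 0.21, 0.0], [0.21, 0.978, 0.0], [-0.0, 0.0, -1.0]]
wrist_force: [0.1, -0.2, 0.3]
gripper_width: 0.004
gripper_force: 0.0
```

Call:
step_arm --targets "-0.2 0 0 0;0 0 0 0;0 0 0 0"

```text
time_s: 11.28
tcp_pos: [0.5633, 0.0342, 0.1495]
ee_rot: [[-0.978, 0.21, -0.0], [0.21, 0.978, -0.0], [0.0, -0.0, -1.0]]
wrist_force: [-0.6, -0.4, -0.8]
gripper_width: 0.005
gripper_force: 0.1
```

Call:
step_arm --targets "-0.2 0 0 0;0 0 0 0;0 0 0 0"

```text
time_s: 11.53
tcp_pos: [0.565, 0.0337, 0.1494]
ee_rot: [[-0.978, 0.21, -0.001], [0.21, 0.978, -0.0], [0.001, -0.0, -1.0]]
wrist_force: [-1.0, -0.4, 0.4]
gripper_width: 0.004
gripper_force: 0.6
```

Call:
step_arm --targets "-0.1 0 0 0;0 0 0 0;0 0 0 0;0.6 0 0 0;0.5 0 0 0;0 0 -2 0;0 0 -3 0;0 0 -3 0;0.5 0 -2 0;2 0 0 0;3 0 0 0;3 0 0 0"

```text
time_s: 12.53
tcp_pos: [0.4716, 0.054, 0.2497]
ee_rot: [[-0.978, 0.211, 0.001], [0.211, 0.978, 0.001], [-0.001, 0.001, -1.0]]
wrist_force: [-0.6, 0.8, -0.1]
gripper_width: 0.001
gripper_force: 0.0
```

Call:
step_arm --targets "3 0 0 0;3 0 0 0;3 0 0 0;0 0 0 0"

```text
time_s: 12.87
tcp_pos: [0.3801, 0.0723, 0.2498]
ee_rot: [[-0.978, 0.208, 0.0], [0.208, 0.978, 0.002], [0.0, 0.002, -1.0]]
wrist_force: [-0.4, 0.1, 0.1]
gripper_width: 0.008
gripper_force: 0.0
```

```bash
python3 lid.py; python3 -c "
from h import *
look('c5')"
```

```text
t 12.9167 at jar [-215.2   -0.7  250.2] F [ 0.6 -0.1  0.7]
shift [-17.01  -0.02   6.06] toolx [-0.978  0.207 -0.002] yaw err 0.25
216 old [166 168 169 170 173 170 154  99 106 112 102  66  57  49] 
    new [169 170 172 174 176 173 131  93 108 114 106 125 182 181]
219 old [162 164 170 171 174 174 175 174 171 119  97 103  47  58] 
    new [164 171 173 175 176 177 179 175 161 125  99 106  81  56]
234 old [158 162 166 169 169 171 172 172 172 169 105  86  91  93] 
    new [ 77 137 171 170 173 175 176 175 176 142  81  88  91  94]
238 old [171 170 170 173 170 169 169 140  80  87 130  88  83  85] 
    new [108  78 153 173 170 174 161 119  89  87 132  91  85  86]
```

View pics/c5.png

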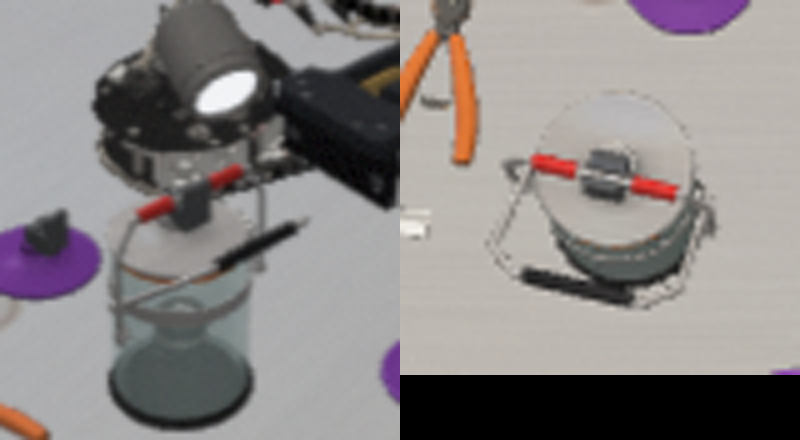

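The picture shows the lid centred again (front edge within about 1 mm of where it started), the bar in the saddle behind the horn, and the lever bar at crop (260,245). Next I push the lever out from behind.

Call:
step_arm --targets "-3.4 0 0 0;-3.4 0 0 0;-3.4 0 0 0;-3.4 0 0 0;-3.4 0 0 0;0 0 0 0;0 0 0 0"

```text
time_s: 13.6
tcp_pos: [0.5525, 0.036, 0.2474]
ee_rot: [[-0.977, 0.213, -0.003], [0.213, 0.977, -0.001], [0.003, -0.002, -1.0]]
wrist_force: [-0.3, 0.1, -0.7]
gripper_width: 0.007
gripper_force: 0.0
```

```bash
python3 -c "
from h import *
go((-43,0,155))"
```

```text
t 13.6 at jar [-41.3  -0.7 247.4] F [-0.3  0.1 -0.7]
shift [0.14 0.09 9.24] toolx [-0.977  0.213  0.003] yaw err -0.09
```

Call:
step_arm --targets "0.1 0 2.3 0;0 0 2.3 0;0 0 2.3 0;0 0 2.3 0;0 0 0 0;0.5 0 0 0;0.5 0 0 0;0.4 0 0.4 0;0.4 0 0.5 0;0.35 0 0.4 0;0.3 0 0.4 0;0 0 0 0"

```text
time_s: 14.6
tcp_pos: [0.5252, 0.0426, 0.1401]
ee_rot: [[-0.978, 0.21, 0.0], [0.21, 0.978, 0.0], [0.0, 0.0, -1.0]]
wrist_force: [2.2, 0.9, 0.4]
gripper_width: 0.003
gripper_force: 0.8
```

Call:
step_arm --targets "0.35 0 0.4 0;0.3 0 0.4 0;0.3 0 0.4 0;0 0 0 0;0 0 0 0"

```text
time_s: 15.02
tcp_pos: [0.5151, 0.0441, 0.1279]
ee_rot: [[-0.978, 0.21, -0.003], [0.21, 0.978, -0.001], [0.003, -0.001, -1.0]]
wrist_force: [-0.2, 0.2, -0.3]
gripper_width: 0.001
gripper_force: 0.0
```

```bash
python3 -c "
from h import *
go((-75,0,130))"
```

```text
t 15.0167 at jar [-79.5  -0.7 127.9] F [-0.2  0.2 -0.3]
shift [-0.45  0.07 -0.21] toolx [-0.978  0.21   0.003] yaw err 0.07
```

Call:
step_arm --targets "-0.8 0 0 0;-0.6 0 -1 0;0 0 -2 0;0 0 -2 0;0 0 0 0;1 0 -1 0;1.4 0 0 0;0.5 0 0 0;0 0 0 0"

```text
time_s: 15.77
tcp_pos: [0.5008, 0.0474, 0.1883]
ee_rot: [[-0.978, 0.21, -0.001], [0.21, 0.978, -0.0], [0.001, -0.0, -1.0]]
wrist_force: [0.8, 0.6, 0.2]
gripper_width: 0.008
gripper_force: 0.0
```

```bash
python3 -c "
from h import *
go((-97,0,145));look('c6')"
```

```text
t 15.7667 at jar [-94.2  -0.6 188.3] F [0.8 0.6 0.2]
shift [0.27 0.06 4.33] toolx [-0.978  0.21   0.001] yaw err 0.1
```

View pics/c6.png

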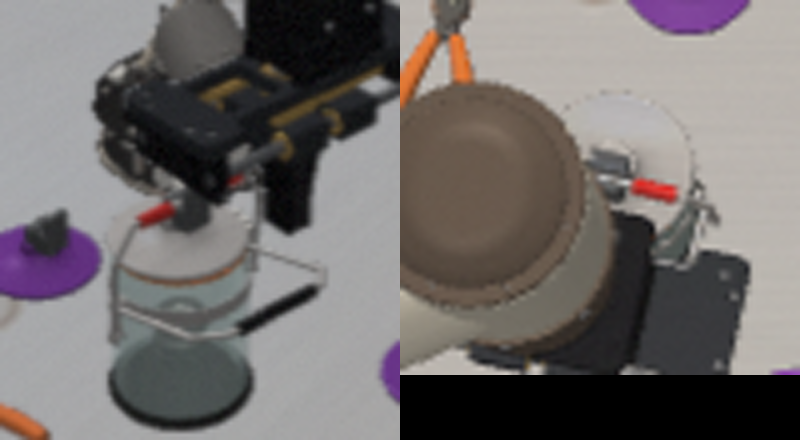

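The lever bar is now out at about 45% down (crop (280,310)) with the finger above it, and the bail is still in the saddle. I press down from above.

Call:
step_arm --targets "0.3 0 1.5 0;0 0 1.5 0;0 0 1.3 0;0 0 0.8 0;0 0 0.8 0;0 0 0.8 0;0 0 0.8 0;0 0 0.8 0;0 0 0 0;0 0 0 0"

```text
time_s: 16.7
tcp_pos: [0.4989, 0.0481, 0.1052]
ee_rot: [[-0.978, 0.21, -0.0], [0.21, 0.978, -0.0], [0.0, -0.0, -1.0]]
wrist_force: [0.0, 0.9, -0.1]
gripper_width: 0.005
gripper_force: 0.0
```

Call:
step_arm --targets "0 0 0.8 0;0 0 0.8 0;0 0 0.7 0;0 0 0.6 0;0 0 0 0;0 0 0 0"

```text
time_s: 17.2
tcp_pos: [0.4982, 0.0478, 0.0758]
ee_rot: [[-0.978, 0.21, -0.002], [0.21, 0.978, -0.001], [0.002, -0.001, -1.0]]
wrist_force: [-0.2, -1.2, -0.3]
gripper_width: 0.007
gripper_force: 0.0
```

```bash
python3 -c "
from h import *
go((-95,0,57))"
```

```text
t 17.2 at jar [-96.9  -0.6  75.8] F [-0.2 -1.2 -0.3]
shift [-0.19  0.07  1.88] toolx [-0.978  0.21   0.002] yaw err 0.07
```

Call:
step_arm --targets "-0.1 0 0.7 0;-0.1 0 0.6 0;0 0 0.4 0;0 0 0 0;0 0 0 0"

```text
time_s: 17.62
tcp_pos: [0.5004, 0.0475, 0.0591]
ee_rot: [[-0.978, 0.21, -0.001], [0.21, 0.978, -0.0], [0.001, -0.001, -1.0]]
wrist_force: [0.9, -0.4, -0.2]
gripper_width: 0.008
gripper_force: 0.0
```

Call:
step_arm --targets "0 0 0.2 0;0 0 0 0;0 0 0 0"

```text
time_s: 17.87
tcp_pos: [0.5007, 0.0477, 0.0576]
ee_rot: [[-0.978, 0.21, 0.0], [0.21, 0.978, 0.0], [-0.0, 0.0, -1.0]]
wrist_force: [0.4, 0.4, 0.8]
gripper_width: 0.008
gripper_force: 0.0
```

Call:
step_arm --targets "0 0 0.2 0;0 0 0 0;0 0 0 0"

```text
time_s: 18.12
tcp_pos: [0.5011, 0.0477, 0.0567]
ee_rot: [[-0.978, 0.209, 0.001], [0.209, 0.978, -0.0], [-0.001, 0.0, -1.0]]
wrist_force: [-3.3, 1.0, 7.6]
gripper_width: 0.006
gripper_force: 3.7
```

Call:
step_arm --targets "0 0 0.2 0;0 0 0 0;0 0 0 0"

```text
time_s: 18.37
tcp_pos: [0.5013, 0.0477, 0.0562]
ee_rot: [[-0.978, 0.209, 0.002], [0.209, 0.978, -0.0], [-0.002, 0.0, -1.0]]
wrist_force: [-5.6, 0.5, 18.2]
gripper_width: 0.001
gripper_force: 8.7
```

It meets a hard stop at exactly the home height. I lift off and check.

Call:
step_arm --targets "0 0 -0.5 0;0 0 -1 0;0.5 0 -2 0;1 0 -3 0;1 0 -3 0;1 0 -3 0;1 0 -3 0;2 0 -2 0;3 0 0 0;3 0 0 0;3 0 0 0;0 0 0 0"

```text
time_s: 19.37
tcp_pos: [0.3451, 0.0797, 0.2284]
ee_rot: [[-0.978, 0.208, -0.001], [0.208, 0.978, 0.002], [0.001, 0.001, -1.0]]
wrist_force: [0.5, -0.1, 0.4]
gripper_width: 0.004
gripper_force: 0.0
```

```bash
python3 lid.py; python3 -c "
from h import *
look('c7')"
```

```text
t 19.4167 at jar [-251.1   -0.9  228.9] F [ 0.  -0.5  0.5]
shift [-20.61  -0.     3.91] toolx [-0.978  0.207 -0.001] yaw err 0.25
216 old [166 168 169 170 173 170 154  99 106 112 102  66  57  49] 
    new [167 169 172 172 174 174 132  94 106 113 104 125 180 180]
219 old [162 164 170 171 174 174 175 174 171 119  97 103  47  58] 
    new [163 168 171 174 175 176 176 174 163 122  98 105  80  56]
234 old [158 162 166 169 169 171 172 172 172 169 105  86  91  93] 
    new [ 80  94 170 169 172 172 174 172 173 148  96  86  92  94]
238 old [171 170 170 173 170 169 169 140  80  87 130  88  83  85] 
    new [103  84 106 173 170 172 162 122  88  87 129  90  84  84]
```

View pics/c7.png

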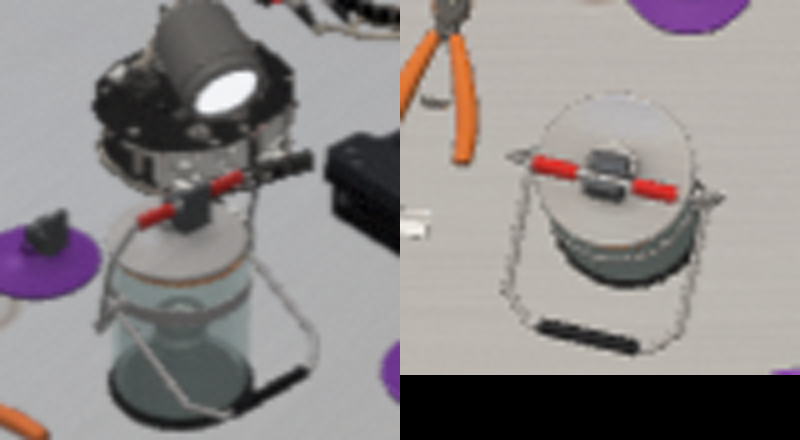

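The lever is down (bar at crop (272,390)) and the bail bar is in the saddle. One numeric check before handing in.

```bash
python3 -c "
from h import *
a=cap('scene');b=cap('top');R=[]
for c,bx in((a,(205,260,175,215)),(b,(205,260,160,205))):
    x0,x1,y0,y1=bx;h=cv2.cvtColor(c['frame'],cv2.COLOR_BGR2HSV)[y0:y1,x0:x1];m=(((h[...,0]<8)|(h[...,0]>172))&(h[...,1]>150)&(h[...,2]>70)).astype(np.uint8)
    n,_,s,ce=cv2.connectedComponentsWithStats(m);R.append(np.mean([ce[i]+[x0,y0] for i in range(1,n) if s[i,4]>8],0))
p,e=tri(a,R[0],b,R[1]);print('bail mid',W2J(p),e)
L=tri(a,(185+270/4,150+391/4),b,(185+188/5,150+337/5));print('lever',W2J(L[0]),L[1])"
```

```text
bail mid [ -8.81187725   2.40693931 163.34597598] 0.0003585648431768387
lever [-87.94501701   2.11359934  52.6975869 ] 0.001174184915953901
```

```bash
python3 -c "
from station import r
print(r.finish_job())"
```

```text
the job is handed in; nothing more can be done
None
```

The jar is sealed and handed in at about 19.5 s: the bail bar is in the lid's saddle, the lever is fully down on its stop, and the gripper is clear. The bail push slid the lid about 2 mm forward, so I nudged it back to within about 1 mm before clamping. I touched none of the bystanders.

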